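# Unclamp, eject and draw out a filter plate

### The job

Move the amber filter from the rack to the empty blue stand: loosen the clamp knob beside it until its tongue is well clear (one of the two knobs has a left-hand thread, unmarked, so try both ways), then press that slot's red thumb bar fully down so that the filter slides up. Draw it up out of the slot by its rim and stand it in the middle of the stand's trough, rim up and resting on the floor of the trough, without dropping it. Leave the green filter clamped in its slot and the tape roll and slide case undisturbed.

Things in the scene. Friction and masses are not known exactly. Their poses are not given: they have to be found in the camera images.
- filter_rack: fixed grey rack, 84 x 214 mm, walls 80 mm high. Origin: on the work surface midway between the slots; x points away from the robot across the filters' faces, y along the row (left). Slot centres at y = +40 and -40 mm, x = 0. A seated filter stands in 7 mm grooves at its side edges, bottom edge 18 mm up, its top 2 mm below the walls, so it cannot be gripped until raised.
- knob_left (a joint): left clamp knob (rack y = +87 mm), positive clockwise from above. Near 0: tight, its brass tongue (40 mm from the axis, 10 mm wide, top 87 mm above the work surface) bars the left filter. Turns 1.45 rad one way only (not told which; the other way is a stop); tongue clear from 1.0 rad. Needs 0.1 N m, stays put.
- knob_right (a joint): the same for the right clamp knob (rack y = -87 mm, bars the right slot). One knob has a left-hand thread (loosens clockwise), the other a right-hand one (loosens counter-clockwise).
- knob_left_grip (a point): centre of the left knob's black round head, on its vertical axis: 30 mm diameter, from 87 to 114 mm above the work surface; this point is 103 mm above it
- knob_right_grip (a point): the same for the right knob
- lever_left (a joint): left ejector lever: 0 at rest with its thumb bar up, 0.836 with the bar fully down, the filter then pushed up by 31 mm; stiff (about 2 N at the bar), stays where it is left and holds the filter up
- lever_right (a joint): the same for the right lever
- bar_left (a point): centre of the left red thumb bar (round, 12 mm diameter, 34 mm long along the rack's y), 77 mm in front of the left slot; 47 mm above the work surface at rest, 11 mm when fully down; it moves nearly straight down
- bar_right (a point): the same for the right thumb bar, in front of the right slot
- amber_center (a point): centre of the loose amber filter: 5 mm thick (own x), 50 mm wide (own y), 60 mm high (own z, up), 50 g; 30 mm above its bottom edge. Its top edge has an amber grip rim 8 mm thick, 34 mm long, 14 mm high (16 to 30 mm above this point). It starts in the left or right slot of the rack.
- green_center (a point): centre of the green filter plate, of the same make, in the other slot; it stays clamped there
- clean_stand: fixed blue cleaning stand, 56 x 86 mm, 44 mm high. Origin: centre of its underside on the work surface; the trough runs along its y axis, z up. The trough is 12 mm wide (x) and 62 mm long (y), its floor 8 mm above the work surface; its long walls flare outward from 34 to 44 mm height.
- tape_roll: loose black roll of tape, 55 mm across, 19 mm high, bystander
- slide_case: loose green slide case, 39 x 86 x 30 mm, bystander
- amber_filter: the same amber filter; origin at the middle of its bottom edge, axes as above

How it is judged:
By the outcome, as a careful person would: the job done as asked, in the order asked, and still so for the second after the job is handed in, with the robot touching nothing.
It also fails if it takes over 61 s, if anything falls off the work surface, if the arm or the gripper's body presses on something with over 40 N, if the wrist force passes 120 N, or if a joint passes its speed limit or range.

### The arm

A 6-joint arm with a two-finger parallel gripper is mounted at the origin on a cart in front of the work surface, level with it; the furniture and walls round the work are solid. World frame = base frame: x ahead of the robot, y to its left, z up, the work surface at z = 0. Lengths are in mm, angles in rad, forces in N, time in s.
With the tool pointing down it reaches from about 325 to 875 mm from the base axis. Payload 4.4 kg.
Tool frame: the origin (TCP) lies on the centre line of the jaws, within the pads' length; the fingertips stand 17 mm ahead of it and the grasp point (between the pads) lies 2 mm behind it; x points along the fingers, y is the direction in which the jaws open and shut, and the axes are right-handed (so a half turn about x gives the same grasp; the last joint's range is limited). The gripper opens to 85 mm and grips with 20 to 120 N. Pads are 22 mm wide; open, the fingers measure 114 mm over their backs; the gripper's body (76 mm by 85 mm) begins 54 mm behind the grasp point. The pads swing forward as they close: fully open they stand 13 mm farther back than shut.
Start: joints at [-1.472, 0.207, 1.542, -0, 1.393, -0.15], TCP at [141.576, -557.3, 248.282] pointing down, gripper open.
Joint ranges: [-2.73, 2.73], [-0.86, 2.22], [0.23, 2.46], [-1.11, 4.25], [0.08, 2.63], [-2.82, 2.82]. Speed limits (rad/s): [2.79, 2.79, 3.14, 3.14, 3.14, 3.14].

### API

Orientations are given as a unit quaternion [x, y, z, w].
In Python, from bench import * gives the robot as it stands. The module is installed in compiled form; this text tells all that it offers.
- The arm moves only by the tool play_rows, never from a script. Its argument "steps" is a list of rows, each an object with "dp": the shift along the tool's x, y, z in m, a list of three; "turn": the turn, a rotation vector about the tool's x, y, z in degrees, a list of three; "hand": the closure, from 0 (fully open) to 1 (shut). A call has 1 to 5 rows; each row is the pose to reach, as a shift and turn from the pose commanded when the call began, along the tool's axes at that moment; what a row does not reach only later rows make up. A row lasts 1/8 s, in which the tool goes at most 62.5 mm and 10.7 degrees, less where a joint would pass 70% of its speed; a pose out of reach is approached as far as the arm can. A call with a gripper value outside its range is refused whole. The fingers move at their own pace and stop on an object; "grip_force" is the grip in N (left out, the last holds). Time passes only in rows, so rows that repeat a pose let the fingers close. It gives the time, the measured TCP pose, the force and the opening at its end, in the units of the state.
- get_state(): the state, without advancing time (a new reading comes with each control period).
- read_camera(name): name is "scene" or "top" or "wrist"; returns the picture (420x560x3 uint8, red, green, blue); there is no depth.
- camera_params(name): a dict with "intrinsics" (3x3 intrinsics, pixels), "R" (3x3) and "t" (3): a world point X has camera coordinates R X + t. Camera axes: x right, y down, z forward; pixel columns grow to the right and rows downward; lengths in mm; the calibration is good to about 2 mm. A picture is of the moment at which its call begins: read the wrist's pose just before it. camera_params takes no time and is no camera call; for the wrist camera it gives the pose at the moment of the call.
- sign_off(): hands the job in, once; it reports no verdict.
Trained networks look in the newest picture that a camera, given by its name, has taken for a name from the list of things; names that differ only in an ending like _2 or _b are one class to them, and where a whole thing is asked for, a point or a joint stands for the part that bears it (a point fixed in the world has none). Each returns a list of dicts, best first, with "confidence" (0 to 1); they miss things now and then, are a little off and sometimes report something else, mostly with a low value. They report only what shows in the picture. A call takes as long as a camera call.
- silhouettes(camera, thing): "region" (420x560 bool, what is visible of it) and "bbox" ([left, top, right, bottom] in pixels, round what is visible of it).
The state is a dict: "time_s": time; "joint_pos": joint angles; "qd": joint speeds; "effort": joint torques, N m; "ee_pos": TCP position; "tcp_rot": TCP orientation; "wrist_force": force on the tool from outside, world axes, zero at the start; "moment": the same for the moment, N m; "opening": opening from 0.0 (shut) to 1.0 (fully open).
Only numpy, scipy, OpenCV 4.12 (cv2) and the standard library are available. Lean on these libraries where they do the work, as an engineer would, in place of code of your own. Each camera call takes 0.05 s, during which the arm holds its last target.

## Working session

There is one attempt and no reset: what is moved stays moved. The work goes in short steps, Python scripts to look and compute and a tool call to move; the robot and the scene stay as the last step left them, time stands still between calls to the robot, and variables do not carry over. Pictures are saved under pics/ and viewed, and the job is handed in when it is done.

Besides the shell and the picture viewer there is one more tool, called in YAML: its name, and indented under it one key for each argument. play_rows: Moves the arm, as the interface text tells. Its arguments: {"type":"object","properties":{"steps":{"type":"array"},"grip_force":{"type":"number"}},"required":["steps"]}

```bash
mkdir -p pics; python3 - <<'E'
from bench import *
import cv2
s=get_state();print(s)
for c in ["scene","top","wrist"]:
    im=read_camera(c);cv2.imwrite(f"pics/{c}0.png",im[:,:,::-1])
    p=camera_params(c);print(c,p)
E
```

```text
{'time_s': 0.0, 'joint_pos': array([-1.47249967e+00,  2.07413536e-01,  1.54298943e+00,  3.31501690e-05,
        1.39347761e+00, -1.50500531e-01]), 'qd': array([ 0.00131736, -0.00185792,  0.00037773, -0.00030562,  0.00167517,
       -0.00019707]), 'effort': array([ 4.86366855e-05, -3.83033645e+01, -2.91596657e+01, -2.60571132e-04,
        1.05276878e-02, -1.74835932e-06]), 'ee_pos': array([ 141.51337282, -556.5658243 ,  247.11255506]), 'tcp_rot': array([ 0.70167503,  0.08854259, -0.70160975,  0.08692595]), 'wrist_force': array([ 0.31893969,  0.17673335, -0.1775884 ]), 'moment': array([0.0290855 , 0.01541543, 0.01784465]), 'opening': 0.9989499378755516}
scene {'intrinsics': array([[488.48417467,   0.        , 280.4266089 ],
       [  0.        , 488.48417467, 205.96644461],
       [  0.        ,   0.        ,   1.        ]]), 'R': array([[-4.51315337e-01, -8.92364140e-01,  8.41805518e-04],
       [-5.76036292e-01,  2.90611024e-01, -7.64020564e-01],
       [ 6.81539916e-01, -3.45299109e-01, -6.45191343e-01]]), 't': array([299.2390645 , 432.2555716 , 628.82424805])}
top {'intrinsics': array([[424.3005411 ,   0.        , 281.10279591],
       [  0.        , 424.3005411 , 209.93841172],
       [  0.        ,   0.        ,   1.        ]]), 'R': array([[-0.00398744, -0.9999458 , -0.00961781],
       [-0.98694429,  0.00548385, -0.16096864],
       [ 0.16101266,  0.00885039, -0.98691266]]), 't': array([ 21.03652783, 624.26671802, 881.81640394])}
wrist {'intrinsics': array([[345.25283285,   0.        , 279.97759704],
       [  0.        , 345.25283285, 211.05100649],
       [  0.        ,   0.        ,   1.        ]]), 'R': array([[ 0.24582415, -0.96931086, -0.00263475],
       [-0.91617554, -0.23323456,  0.32592026],
       [-0.31653257, -0.07770518, -0.94539359]]), 't': array([-573.47178671,  -42.50159873,  380.83440133])}
```

View pics/scene0.png

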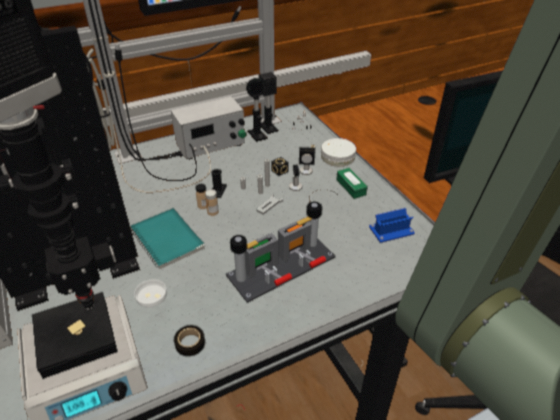

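View pics/top0.png

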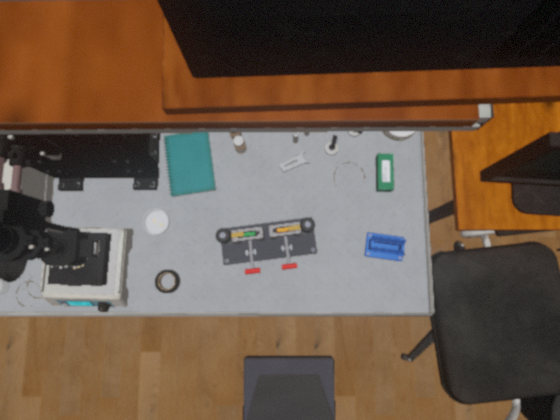

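View pics/wrist0.png

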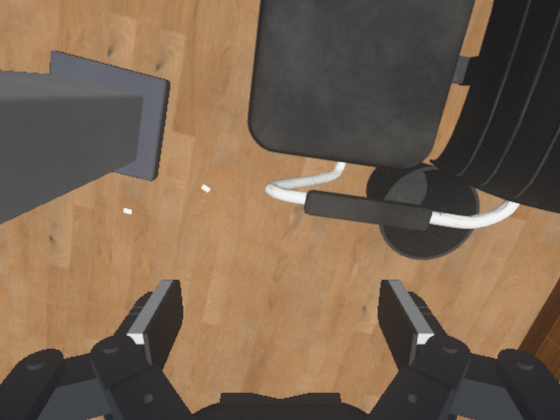

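The amber filter is in the right slot (top ~(287,229)). The green filter is left (~(245,234)), the blue stand is at ~(385,246), tape at (167,281) and slide case at (385,172).

```bash
cat > h.py <<'E'
from bench import *
import numpy as np, cv2
from scipy.spatial.transform import Rotation as Rot
def ray(cam,uv):
    p=camera_params(cam);K,R,t=p["intrinsics"],p["R"],np.array(p["t"])
    d=R.T@np.linalg.inv(K)@np.array([uv[0],uv[1],1.]);return -R.T@t,d
def atz(cam,uv,z):
    o,d=ray(cam,uv);return o+d*(z-o[2])/d[2]
def proj(cam,X,p=None):
    p=p or camera_params(cam);X=np.atleast_2d(X).astype(float)
    c=X@p["R"].T+p["t"];q=c@p["intrinsics"].T;return q[:,:2]/q[:,2:]
def tri(obs):
    A=np.zeros((3,3));b=np.zeros(3)
    for cam,uv in obs:
        o,d=ray(cam,uv);d=d/np.linalg.norm(d);M=np.eye(3)-np.outer(d,d);A+=M;b+=M@o
    return np.linalg.solve(A,b)
def cen(reg):
    ys,xs=np.nonzero(reg);return np.array([xs.mean(),ys.mean()])
def save(cam,name,scale=1,crop=None):
    im=read_camera(cam)[:,:,::-1].copy()
    if crop: im=im[crop[1]:crop[3],crop[0]:crop[2]]
    im=cv2.resize(im,None,fx=scale,fy=scale,interpolation=cv2.INTER_CUBIC);cv2.imwrite("pics/"+name+".png",im)
E
python3 - <<'E'
from h import *
for c in ["top","scene"]:
    read_camera(c)
    for n in ["filter_rack","knob_left_grip","knob_right_grip","bar_right","bar_left","amber_center","green_center","clean_stand","tape_roll","slide_case"]:
        r=silhouettes(c,n)
        print(c,n,[(round(d["confidence"],2),np.round(d["bbox"]).tolist(),cen(d["region"]).round(1).tolist()) for d in r[:3]])
save("top","top1",4,(205,200,405,300))
save("scene","scene1",4,(215,190,345,305))
print(get_state()["time_s"])
E
```

```text
top filter_rack [(0.95, [214.0, 217.0, 317.0, 272.0], [267.8, 241.9]), (0.22, [248.0, 243.0, 262.0, 274.0], [252.0, 265.2])]
top knob_left_grip [(0.7, [214.0, 229.0, 240.0, 240.0], [226.6, 234.8]), (0.39, [276.0, 229.0, 290.0, 233.0], [281.4, 229.5])]
top knob_right_grip [(0.54, [291.0, 219.0, 314.0, 233.0], [304.0, 225.1])]
top bar_right [(0.48, [282.0, 239.0, 299.0, 269.0], [288.7, 258.9])]
top bar_left [(0.44, [243.0, 242.0, 262.0, 277.0], [251.7, 262.6])]
top amber_center [(0.4, [276.0, 227.0, 289.0, 234.0], [281.2, 229.6])]
top green_center [(0.65, [282.0, 238.0, 297.0, 271.0], [288.4, 258.2])]
top clean_stand []
top tape_roll [(0.63, [154.0, 269.0, 179.0, 291.0], [167.4, 280.2])]
top slide_case [(0.82, [374.0, 156.0, 393.0, 191.0], [384.5, 171.8])]
scene filter_rack [(0.89, [226.0, 202.0, 334.0, 305.0], [277.5, 255.6])]
scene knob_left_grip [(0.94, [230.0, 234.0, 256.0, 254.0], [240.1, 243.3])]
scene knob_right_grip [(0.62, [300.0, 201.0, 324.0, 224.0], [311.4, 212.2])]
scene bar_right [(0.72, [295.0, 249.0, 325.0, 267.0], [313.8, 259.4])]
scene bar_left []
scene amber_center [(0.53, [288.0, 225.0, 306.0, 255.0], [295.4, 239.9])]
scene green_center [(0.68, [254.0, 239.0, 272.0, 269.0], [262.7, 254.7])]
scene clean_stand [(0.68, [371.0, 210.0, 415.0, 242.0], [391.9, 225.0])]
scene tape_roll [(0.69, [176.0, 326.0, 207.0, 356.0], [189.4, 339.8]), (0.4, [229.0, 236.0, 254.0, 254.0], [240.1, 243.7])]
scene slide_case [(0.69, [338.0, 166.0, 372.0, 197.0], [351.6, 182.4])]
1.35
```

View pics/top1.png

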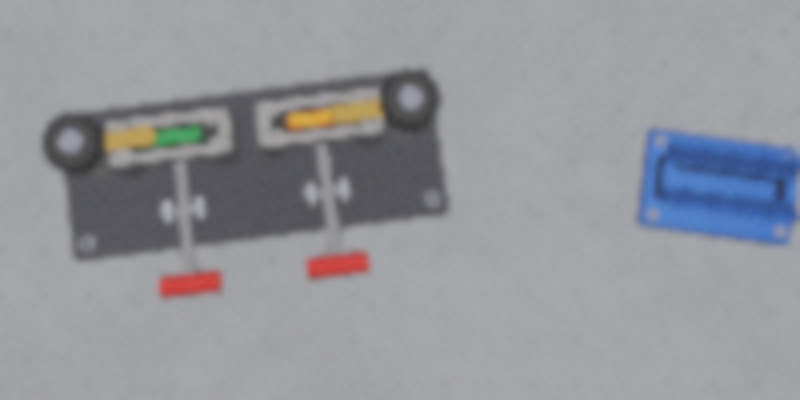

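View pics/scene1.png

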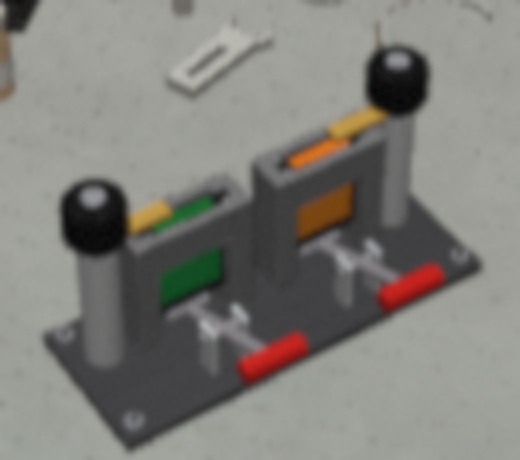

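```bash
python3 - <<'E'
from h import *
print("knobL",atz("top",(222.5,236.5),114),"knobR",atz("top",(307.5,224.8),114))
print("bars",atz("top",(252.5,270.5),50),atz("top",(289.5,266.5),50))
print("stand",atz("top",(385,246),44))
print("scene knobs",atz("scene",(238.5,242),105),atz("scene",(314,208),105))
s=get_state();print(Rot.from_quat(s["tcp_rot"]).as_matrix().round(3))
p=camera_params("wrist");print("wrist cam pos",(-p["R"].T@p["t"]))
# cam in tool
RT=Rot.from_quat(s["tcp_rot"]).as_matrix()
print(RT.T@(-p["R"].T@p["t"]-s["ee_pos"]), (RT.T@p["R"].T).round(3))
E
```

```text
knobL [560.09722636 136.59079279 114.        ] knobR [583.10818321 -36.06952547 114.        ]
bars [492.84354841  80.11019776  50.        ] [5.01034682e+02 4.85980493e-01 5.00000000e+01]
stand [ 544.60245805 -207.88544328   44.        ]
scene knobs [564.76067395 136.26480592 105.        ] [586.00364085 -35.86953695 105.        ]
[[-0.     0.246 -0.969]
 [ 0.    -0.969 -0.246]
 [-1.    -0.    -0.   ]]
wrist cam pos [ 222.61425103 -536.53377205  373.27569107]
[-124.98927126   -0.17117527  -83.67118228] [[ 0.001 -0.326  0.945]
 [ 1.    -0.    -0.001]
 [ 0.     0.945  0.326]]
```

play_rows:
  steps:
    - {"dp":[0,-0.02,-0.04],"turn":[-8,0,0],"hand":0}
    - {"dp":[0,-0.045,-0.09],"turn":[-17,0,0],"hand":0}
    - {"dp":[0,-0.07,-0.14],"turn":[-26,0,0],"hand":0}
    - {"dp":[0,-0.095,-0.19],"turn":[-35,0,0],"hand":0}
    - {"dp":[0,-0.12,-0.24],"turn":[-44,0,0],"hand":0}
  grip_force: 40

```text
time_s: 1.98
ee_pos: [345.8, -380.7, 248.5]
tcp_rot: [0.617, 0.345, -0.617, 0.346]
wrist_force: [-0.3, -0.3, 0.7]
opening: 0.997
```

```bash
cat >> h.py <<'E'
def go(target,yaw=None):
    """print dp (mm) & turn about tool x for going to world target with tool down, tool-y at yaw"""
    s=get_state();R=Rot.from_quat(s["tcp_rot"]).as_matrix()
    dp=R.T@(np.array(target,float)-s["ee_pos"])
    print("t",round(s["time_s"],2),"ee",s["ee_pos"].round(1),"yaw",round(np.degrees(np.arctan2(R[1,1],R[0,1])),2),"toolx",R[:,0].round(3),"open",round(s["opening"],3),"F",s["wrist_force"].round(1),"M",s["moment"].round(2))
    print(" dp mm",dp.round(1))
    if yaw is not None:
        Rt=np.array([[0,np.cos(yaw),np.sin(yaw)],[0,np.sin(yaw),-np.cos(yaw)],[-1,0,0]])
        print(" turn",np.degrees(Rot.from_matrix(R.T@Rt).as_rotvec()).round(2))
E
python3 - <<'E'
from h import *
go([560,-190,250],0.0)
print(get_state()["joint_pos"].round(3))
E
```

```text
t 1.98 ee [ 345.8 -380.7  248.5] yaw -31.46 toolx [ 0.    -0.001 -1.   ] open 0.997 F [-0.3 -0.3  0.7] M [-0.01 -0.03  0.01]
 dp mm [  -1.5   83.1 -274.5]
 turn [-3.146e+01  3.000e-02 -4.000e-02]
[-1.002  0.077  1.689  0.     1.376 -0.453]
```

play_rows:
  steps:
    - {"dp":[0,0.017,-0.055],"turn":[-7,0,0],"hand":0}
    - {"dp":[0,0.033,-0.11],"turn":[-14,0,0],"hand":0}
    - {"dp":[0,0.05,-0.165],"turn":[-20,0,0],"hand":0}
    - {"dp":[0,0.067,-0.22],"turn":[-26,0,0],"hand":0}
    - {"dp":[0,0.083,-0.275],"turn":[-31,0,0],"hand":0}

```text
time_s: 2.6
ee_pos: [561.3, -190.4, 248.5]
tcp_rot: [0.502, 0.497, -0.502, 0.498]
wrist_force: [1.0, -0.9, 0.9]
opening: 1.001
```

```bash
python3 - <<'E'
from h import *
save("wrist","w1")
r=silhouettes("wrist","clean_stand")
for d in r: print(d["confidence"],d["bbox"],cen(d["region"]))
go([575,68,250],0.132)
E
```

```text
0.96 [237.9, 156.1, 296.7, 242.8] [266.62983565 195.89987358]
t 2.7 ee [ 563.2 -187.5  248.3] yaw -0.33 toolx [ 0.002  0.002 -1.   ] open 0.999 F [-0.5 -0.7  0.3] M [ 0.01  0.01 -0.01]
 dp mm [  -1.3   10.4 -255.6]
 turn [-7.89 -0.08 -0.12]
```

View pics/w1.png

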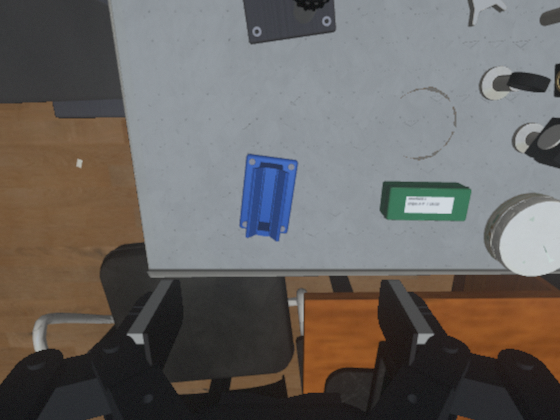

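Stand at (267,198), slide case at (425,201), rack's lower right corner at (290,20). Zooming on the stand.

```bash
python3 - <<'E'
from h import *
im=cv2.imread("pics/w1.png")[145:250,225:310]
cv2.imwrite("pics/w1z.png",cv2.resize(im,None,fx=5.7,fy=5.7,interpolation=cv2.INTER_CUBIC))
E
```

```text
(no output)
```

View pics/w1z.png

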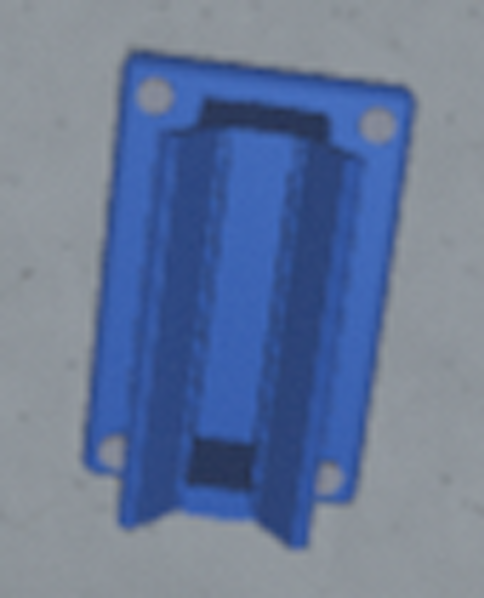

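play_rows:
  steps:
    - {"dp":[0,0.002,-0.05],"turn":[-2,0,0],"hand":0}
    - {"dp":[0,0.004,-0.1],"turn":[-4,0,0],"hand":0}
    - {"dp":[0,0.006,-0.15],"turn":[-6,0,0],"hand":0}
    - {"dp":[0,0.008,-0.2],"turn":[-8,0,0],"hand":0}
    - {"dp":[0,0.01,-0.255],"turn":[-8,0,0],"hand":0}

```text
time_s: 3.32
ee_pos: [573.0, 63.7, 248.4]
tcp_rot: [0.468, 0.53, -0.468, 0.53]
wrist_force: [0.1, 0.0, 0.3]
opening: 1.0
```

```bash
python3 - <<'E'
from h import *
p=camera_params("wrist")
save("wrist","w2")
import pickle;pickle.dump(p,open("w2.pkl","wb"))
for n in ["knob_left_grip","knob_right_grip","bar_right","bar_left","amber_center","green_center"]:
    r=silhouettes("wrist",n)
    print(n,[(round(d["confidence"],2),np.round(d["bbox"]).tolist(),cen(d["region"]).round(1).tolist()) for d in r[:3]])
go([575,68,250],0.132)
E
```

```text
knob_left_grip [(0.64, [190.0, 134.0, 265.0, 174.0], [215.0, 153.9]), (0.61, [256.0, 82.0, 300.0, 158.0], [279.2, 112.4])]
knob_right_grip [(0.96, [260.0, 256.0, 298.0, 325.0], [278.9, 296.3])]
bar_right [(0.76, [199.0, 219.0, 267.0, 252.0], [219.2, 231.2])]
bar_left [(0.77, [190.0, 136.0, 266.0, 175.0], [215.1, 154.2])]
amber_center [(0.59, [276.0, 225.0, 288.0, 259.0], [279.2, 240.3])]
green_center [(0.49, [277.0, 156.0, 281.0, 189.0], [278.8, 171.9])]
t 3.67 ee [573.2  61.6 248.3] yaw 7.14 toolx [-0.    -0.001 -1.   ] open 1.001 F [0.5 0.2 1.2] M [ 0.01 -0.01  0.04]
 dp mm [-1.7  2.6 -6.1]
 turn [-0.42  0.03  0.01]
```

View pics/w2.png

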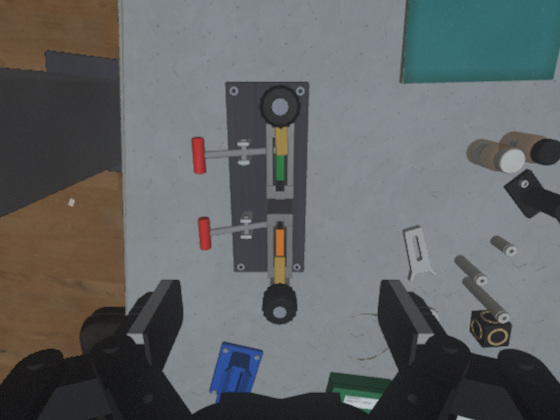

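```bash
python3 - <<'E'
from h import *
im=cv2.imread("pics/w2.png")
a=cv2.resize(im[75:205,180:310],None,fx=4.5,fy=4.5,interpolation=cv2.INTER_CUBIC)
b=cv2.resize(im[200:330,180:310],None,fx=4.5,fy=4.5,interpolation=cv2.INTER_CUBIC)
cv2.imwrite("pics/w2a.png",a);cv2.imwrite("pics/w2b.png",b)
hsv=cv2.cvtColor(im,cv2.COLOR_BGR2HSV)
red=((hsv[...,0]<6)|(hsv[...,0]>174))&(hsv[...,1]>150)&(hsv[...,2]>90)
n,l,st,c=cv2.connectedComponentsWithStats(red[:270,:300].astype(np.uint8))
for i in range(1,n):
    if st[i,4]>40: print("red",c[i],st[i])
E
```

```text
red [198.32891247 154.78779841] [192 138  13  35 377]
red [204.18835616 233.55821918] [199 219  12  31 292]
```

View pics/w2a.png

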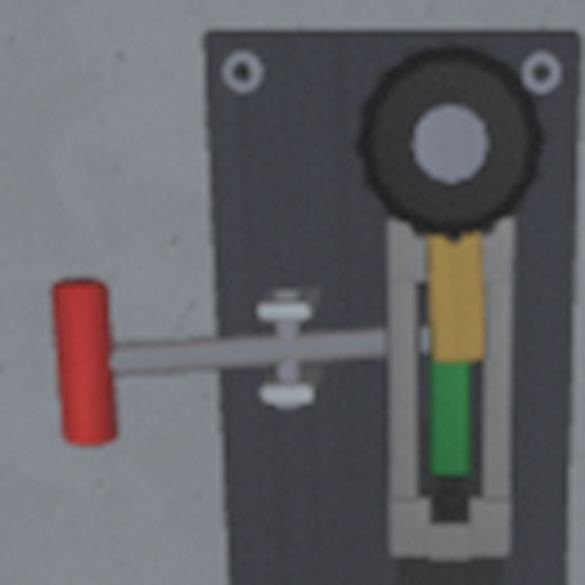

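View pics/w2b.png

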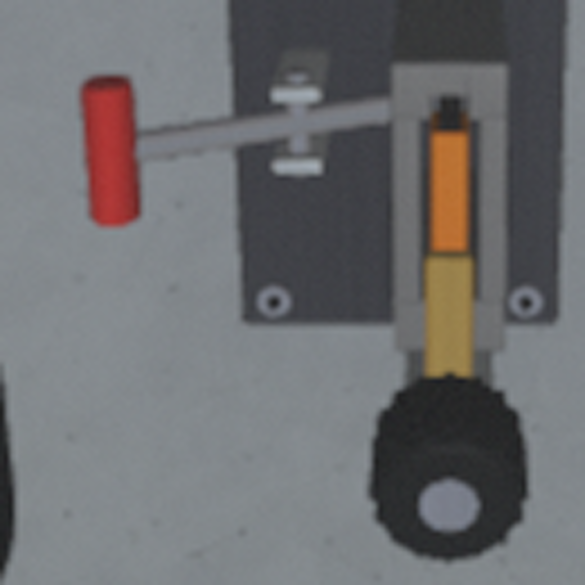

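```bash
python3 - <<'E'
from h import *
import pickle
from scipy.optimize import least_squares
p=pickle.load(open("w2.pkl","rb"))
X=np.array([[0,87,114],[0,-87,114],[-77,40,50],[-77,-40,50]],float)
uv=np.array([[280.2,106.8],[279.8,312.2],[198.4,154.8],[204.2,233.6]])
def W(q):
    c,s=np.cos(q[2]),np.sin(q[2]);return np.c_[q[0]+c*X[:,0]-s*X[:,1],q[1]+s*X[:,0]+c*X[:,1],X[:,2]]
f=lambda q:(proj("wrist",W(q),p)-uv).ravel()
r=least_squares(f,[571,50,.132]);print(r.x,r.fun.round(2));print(W(r.x))
f2=lambda q:(proj("wrist",W(q)+[0,0,q[3]],p)-uv).ravel()
r=least_squares(f2,[571,50,.132,0]);print(r.x,r.fun.round(2))
# stand with w1: params approx same tool pose
print(p["R"],-p["R"].T@p["t"])
E
```

```text
[5.74102859e+02 5.13949574e+01 1.19494189e-01] [ 0.52 -0.56 -0.22 -0.34 -0.18  0.63 -0.29  0.55]
[[563.73158729 137.77456567 114.        ]
 [584.47413055 -34.98465087 114.        ]
 [492.88354051  81.93054838  50.        ]
 [502.42034201   2.50102354  50.        ]]
[ 5.74076911e+02  5.12823662e+01  1.19477749e-01 -4.28684425e-01] [ 0.46 -0.42 -0.27 -0.53 -0.11  0.67 -0.23  0.48]
[[ 9.92250092e-01  1.24256128e-01  4.13042167e-04]
 [ 1.17328657e-01 -9.38014720e-01  3.26132446e-01]
 [ 4.09113944e-02 -3.23556488e-01 -9.45323996e-01]] [561.88801527 147.34559634 373.37770703]
```

play_rows:
  steps:
    - {"dp":[0,0,0.04],"turn":[0,0,0],"hand":0.2}
    - {"dp":[0.03,0,0.08],"turn":[0,0,0],"hand":0.2}
    - {"dp":[0.06,-0.001,0.097],"turn":[0,0,0],"hand":0.2}
    - {"dp":[0.085,-0.001,0.097],"turn":[0,0,0],"hand":0.2}
    - {"dp":[0.095,-0.001,0.097],"turn":[0,0,0],"hand":0.2}
  grip_force: 30

```text
time_s: 4.3
ee_pos: [583.1, -34.9, 151.3]
tcp_rot: [0.468, 0.531, -0.469, 0.529]
wrist_force: [0.0, 0.2, 0.1]
opening: 0.802
```

```bash
python3 - <<'E'
from h import *
save("wrist","w3")
go([584.5,-35,108],0.1195)
print(proj("wrist",[[584.5,-35,114],[584.5,-35,87]]))
E
```

```text
t 4.35 ee [582.9 -34.4 150.9] yaw 7.12 toolx [-0.004  0.001 -1.   ] open 0.799 F [-0.7  0.2 -1.9] M [-0.06  0.03  0.02]
 dp mm [42.8  1.6  0.9]
 turn [ 0.28 -0.07  0.22]
[[284.20064089 264.27315621]
 [283.84698983 243.02237867]]
```

View pics/w3.png

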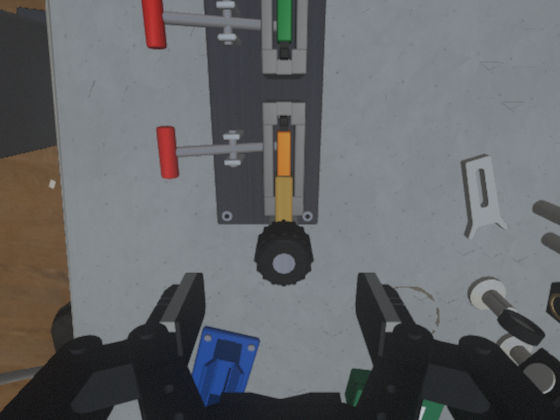

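Knob cap at (284,264) matches the prediction; descend and grip.

play_rows:
  steps:
    - {"dp":[0.02,0.0015,0.001],"turn":[0,0,0],"hand":0.2}
    - {"dp":[0.042,0.0015,0.001],"turn":[0,0,0],"hand":0.2}
    - {"dp":[0.042,0.0015,0.001],"turn":[0,0,0],"hand":0.9}
    - {"dp":[0.042,0.0015,0.001],"turn":[0,0,0],"hand":0.9}
    - {"dp":[0.042,0.0015,0.001],"turn":[0,0,0],"hand":0.9}
  grip_force: 35

```text
time_s: 4.97
ee_pos: [584.9, -34.2, 112.4]
tcp_rot: [0.466, 0.531, -0.468, 0.53]
wrist_force: [-6.6, -0.5, 2.7]
opening: 0.331
```

```bash
python3 - <<'E'
from h import *
go([584.5,-35,108],0.1195)
E
```

```text
t 4.97 ee [584.9 -34.2 112.4] yaw 7.29 toolx [-0.003 -0.001 -1.   ] open 0.331 F [-6.6 -0.5  2.7] M [-0.14  1.04 -0.05]
 dp mm [ 4.4 -0.5  0.7]
 turn [0.45 0.02 0.19]
```

play_rows:
  steps:
    - {"dp":[0,0,0],"turn":[3,0,0],"hand":0.9}
    - {"dp":[0,0,0],"turn":[6,0,0],"hand":0.9}
    - {"dp":[0,0,0],"turn":[9,0,0],"hand":0.9}
    - {"dp":[0,0,0],"turn":[9,0,0],"hand":0.9}

```text
time_s: 5.48
ee_pos: [585.0, -34.2, 112.4]
tcp_rot: [-0.507, -0.493, 0.508, -0.492]
wrist_force: [-5.4, -0.8, 3.1]
opening: 0.333
```

```bash
python3 - <<'E'
from h import *
go([584.5,-35,108],0.1195)
save("wrist","w4")
E
```

```text
t 5.47 ee [585.  -34.2 112.4] yaw -1.74 toolx [-0.002 -0.001 -1.   ] open 0.333 F [-5.4 -0.8  3.1] M [-0.13  0.87 -0.04]
 dp mm [ 4.4 -0.5  0.8]
 turn [-8.58  0.03  0.14]
```

View pics/w4.png

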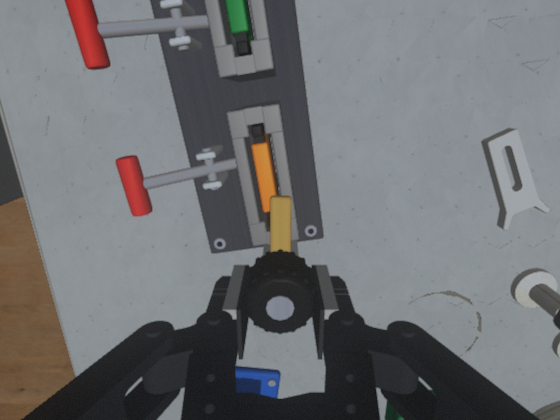

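Clockwise loosens it: the tongue (280,225) moved off the slot line. Continuing.

play_rows:
  steps:
    - {"dp":[0,0,0],"turn":[7,0,0],"hand":0.9}
    - {"dp":[0,0,0],"turn":[14,0,0],"hand":0.9}
    - {"dp":[0,0,0],"turn":[21,0,0],"hand":0.9}
    - {"dp":[0,0,0],"turn":[28,0,0],"hand":0.9}
    - {"dp":[0,0,0],"turn":[35,0,0],"hand":0.9}

```text
time_s: 6.15
ee_pos: [585.7, -34.4, 112.5]
tcp_rot: [-0.632, -0.316, 0.633, -0.316]
wrist_force: [-2.9, -0.4, 0.3]
opening: 0.337
```

play_rows:
  steps:
    - {"dp":[0,0,0],"turn":[7,0,0],"hand":0.9}
    - {"dp":[0,0,0],"turn":[14,0,0],"hand":0.9}
    - {"dp":[0,0,0],"turn":[21,0,0],"hand":0.9}
    - {"dp":[0,0,0],"turn":[28,0,0],"hand":0.9}
    - {"dp":[0,0,0],"turn":[33,0,0],"hand":0.9}

```text
time_s: 6.78
ee_pos: [586.0, -34.9, 112.5]
tcp_rot: [-0.696, -0.123, 0.696, -0.124]
wrist_force: [-3.0, -3.0, 0.4]
opening: 0.332
```

```bash
python3 - <<'E'
from h import *
go([584.5,-35,108],0.1195)
save("wrist","w5")
E
```

```text
t 6.78 ee [586.  -34.9 112.5] yaw -69.88 toolx [-0.    -0.002 -1.   ] open 0.332 F [-3.  -3.   0.4] M [-0.35  0.44  0.09]
 dp mm [ 4.5 -0.4  1.5]
 turn [-7.672e+01  1.100e-01 -6.000e-02]
```

View pics/w5.png

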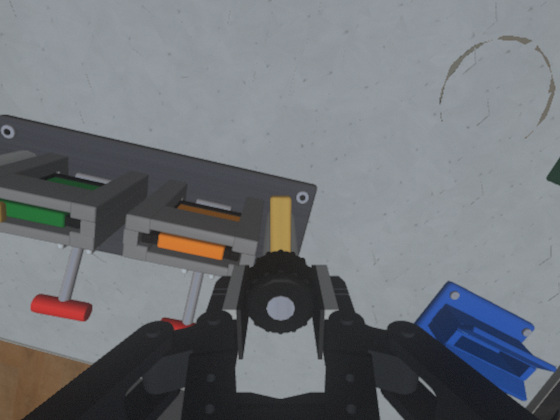

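play_rows:
  steps:
    - {"dp":[0,0,0],"turn":[0,0,0],"hand":0.35}
    - {"dp":[0,0,0],"turn":[0,0,0],"hand":0.35}
    - {"dp":[-0.02,0,0],"turn":[0,0,0],"hand":0.35}
    - {"dp":[-0.05,0,0],"turn":[0,0,0],"hand":0.35}
    - {"dp":[-0.075,0,0],"turn":[0,0,0],"hand":0.35}

```text
time_s: 7.45
ee_pos: [586.8, -33.8, 187.8]
tcp_rot: [0.697, 0.125, -0.695, 0.125]
wrist_force: [-0.5, 0.4, -0.0]
opening: 0.65
```

```bash
python3 - <<'E'
from h import *
go([502,6.5,150],np.radians(96.85))
save("wrist","w6")
E
```

```text
t 7.45 ee [586.8 -33.8 187.8] yaw -69.69 toolx [ 0.002  0.    -1.   ] open 0.65 F [-0.5  0.4 -0. ] M [0.04 0.03 0.02]
 dp mm [ 37.6 -67.2  65.6]
 turn [-1.6654e+02  3.0000e-02 -1.5000e-01]
```

View pics/w6.png

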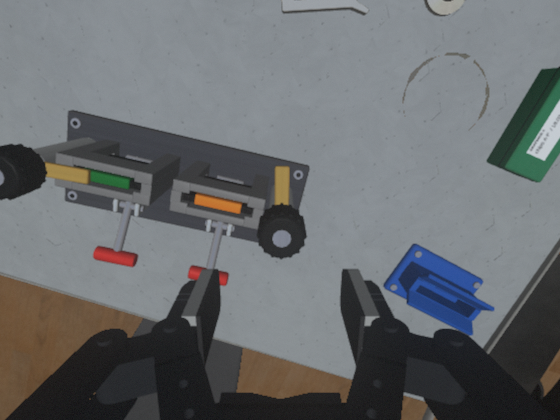

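Tongue (283,185) now points away from the slot; filter (218,205) is free. Going over the right bar with the closed hand.

play_rows:
  steps:
    - {"dp":[0,-0.013,0.013],"turn":[-10,0,0],"hand":1}
    - {"dp":[0,-0.027,0.026],"turn":[-20,0,0],"hand":1}
    - {"dp":[0,-0.04,0.039],"turn":[-30,0,0],"hand":1}
    - {"dp":[0,-0.054,0.052],"turn":[-40,0,0],"hand":1}
    - {"dp":[0,-0.067,0.066],"turn":[-50,0,0],"hand":1}

```text
time_s: 8.12
ee_pos: [500.6, 6.5, 186.0]
tcp_rot: [0.577, 0.409, -0.577, 0.409]
wrist_force: [-0.5, -0.3, 0.1]
opening: 0.001
```

play_rows:
  steps:
    - {"dp":[0,0,0],"turn":[-10,0,0],"hand":1}
    - {"dp":[0,0,0],"turn":[-20,0,0],"hand":1}
    - {"dp":[0,0,0],"turn":[-30,0,0],"hand":1}
    - {"dp":[0,0,0],"turn":[-40,0,0],"hand":1}
    - {"dp":[0,0,0],"turn":[-50,0,0],"hand":1}

```text
time_s: 8.75
ee_pos: [501.1, 6.2, 186.0]
tcp_rot: [0.35, 0.614, -0.35, 0.614]
wrist_force: [0.1, -0.3, -0.6]
opening: 0.0
```

play_rows:
  steps:
    - {"dp":[0,0,0],"turn":[-10,0,0],"hand":1}
    - {"dp":[0,0,0],"turn":[-20,0,0],"hand":1}
    - {"dp":[0,0,0],"turn":[-30,0,0],"hand":1}
    - {"dp":[0,0,0],"turn":[-40,0,0],"hand":1}
    - {"dp":[0,0,0],"turn":[-50,0,0],"hand":1}

```text
time_s: 9.38
ee_pos: [501.1, 6.2, 186.0]
tcp_rot: [0.058, 0.705, -0.058, 0.705]
wrist_force: [-0.3, 0.6, 0.8]
opening: -0.005
```

play_rows:
  steps:
    - {"dp":[0.02,0,0],"turn":[-8,0,0],"hand":1}
    - {"dp":[0.05,0,0],"turn":[-17,0,0],"hand":1}
    - {"dp":[0.075,0,0],"turn":[-17,0,0],"hand":1}
    - {"dp":[0.075,0,0],"turn":[-17,0,0],"hand":1}

```text
time_s: 9.88
ee_pos: [498.9, 6.5, 109.0]
tcp_rot: [-0.044, 0.707, 0.045, 0.704]
wrist_force: [-0.8, -0.1, -0.2]
opening: 0.0
```

```bash
python3 - <<'E'
from h import *
go([502,6.5,70],np.radians(96.85))
save("wrist","w7")
print(proj("wrist",[[502.4,2.5,50],[502.4+2,2.5-17,50]]))
E
```

```text
t 9.88 ee [498.9   6.5 109. ] yaw 97.28 toolx [-0.005  0.001 -1.   ] open 0.0 F [-0.8 -0.1 -0.2] M [0.   0.02 0.01]
 dp mm [39.  -0.5  3.2]
 turn [ 0.43 -0.29 -0.1 ]
[[272.77336299 246.85385373]
 [243.7365861  246.62339009]]
```

View pics/w7.png

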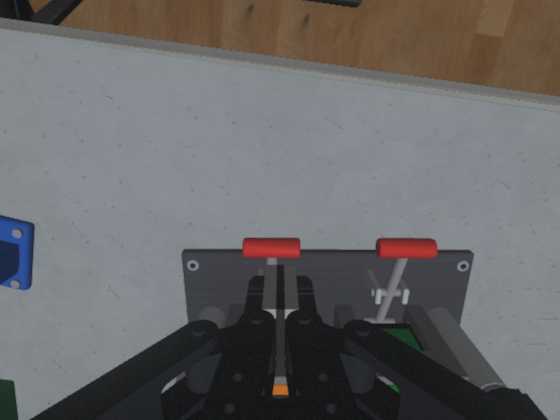

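play_rows:
  steps:
    - {"dp":[0.025,0,0.003],"turn":[0,0,0],"hand":1}
    - {"dp":[0.038,0,0.003],"turn":[0,0,0],"hand":1}
    - {"dp":[0.048,0,0.003],"turn":[0,0,0],"hand":1}
    - {"dp":[0.058,0,0.003],"turn":[0,0,0],"hand":1}
    - {"dp":[0.067,0,0.003],"turn":[0,0,0],"hand":1}

```text
time_s: 10.55
ee_pos: [503.8, 6.3, 44.4]
tcp_rot: [-0.045, 0.706, 0.045, 0.706]
wrist_force: [-2.7, -0.3, 4.0]
opening: 0.001
```

```bash
python3 - <<'E'
from h import *
go([502,6.5,34],np.radians(96.85))
E
```

```text
t 10.55 ee [503.8   6.3  44.4] yaw 97.26 toolx [-0. -0. -1.] open 0.001 F [-2.7 -0.3  4. ] M [-0.04  0.44  0.02]
 dp mm [10.4  0.4 -1.8]
 turn [ 0.41 -0.01  0.01]
```

play_rows:
  steps:
    - {"dp":[0.005,0,0],"turn":[0,0,0],"hand":1}
    - {"dp":[0.009,0,0],"turn":[0,0,0],"hand":1}
    - {"dp":[0.012,0,0],"turn":[0,0,0],"hand":1}
    - {"dp":[0.013,0,0],"turn":[0,0,0],"hand":1}

```text
time_s: 11.05
ee_pos: [505.9, 6.3, 34.1]
tcp_rot: [-0.045, 0.705, 0.045, 0.707]
wrist_force: [-6.7, 1.5, 23.6]
opening: -0.001
```

```bash
python3 - <<'E'
from h import *
go([502,6.5,34],np.radians(96.85))
save("scene","s8",4,(215,190,345,305))
save("wrist","w8")
E
```

```text
t 11.05 ee [505.9   6.3  34.1] yaw 97.26 toolx [ 0.003 -0.    -1.   ] open -0.001 F [-6.7  1.5 23.6] M [0.15 1.08 0.02]
 dp mm [ 0.   0.7 -3.8]
 turn [0.41 0.16 0.04]
```

View pics/s8.png

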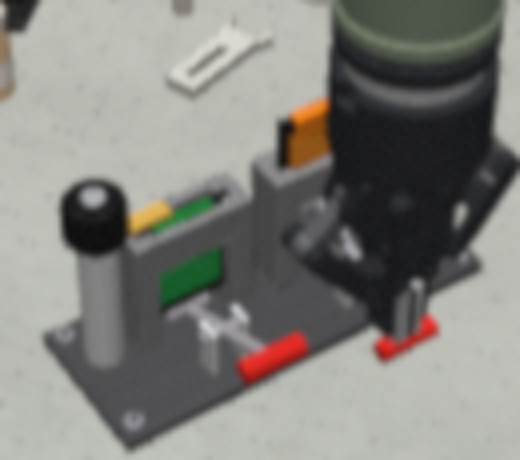

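View pics/w8.png

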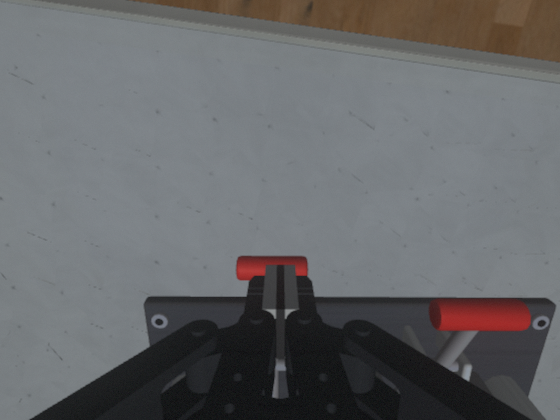

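Bar at its stop (24 N, tip at 17 mm), filter raised (scene (312,130)). Rising.

play_rows:
  steps:
    - {"dp":[-0.02,0,0],"turn":[0,0,0],"hand":1}
    - {"dp":[-0.055,0,0],"turn":[0,0,0],"hand":1}
    - {"dp":[-0.095,0,0],"turn":[0,0,0],"hand":1}
    - {"dp":[-0.135,0,0],"turn":[0,0,0],"hand":0.6}
    - {"dp":[-0.165,0,0],"turn":[0,0,0],"hand":0.4}

```text
time_s: 11.78
ee_pos: [505.0, 6.3, 198.1]
tcp_rot: [-0.045, 0.705, 0.045, 0.707]
wrist_force: [-0.1, -0.6, -0.3]
opening: 0.414
```

```bash
python3 - <<'E'
from h import *
c,s=np.cos(.1195),np.sin(.1195)
t=np.array([574.1+40*s,51.4-40*c]);print(t)
go([t[0],t[1],190],.1195)
save("scene","s9",4,(215,190,345,305))
save("wrist","w9")
E
```

```text
[578.86863152  11.68526529]
t 11.78 ee [505.    6.3 198.1] yaw 97.25 toolx [ 0.003 -0.    -1.   ] open 0.414 F [-0.1 -0.6 -0.3] M [-0.01 -0.03 -0.  ]
 dp mm [ 8.4 -3.9 73.9]
 turn [90.41  0.18 -0.11]
```

View pics/s9.png

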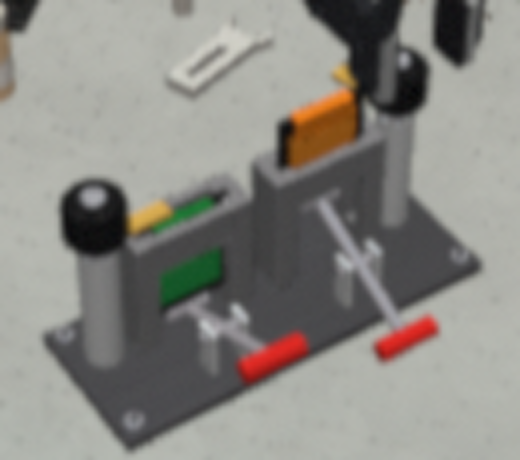

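View pics/w9.png

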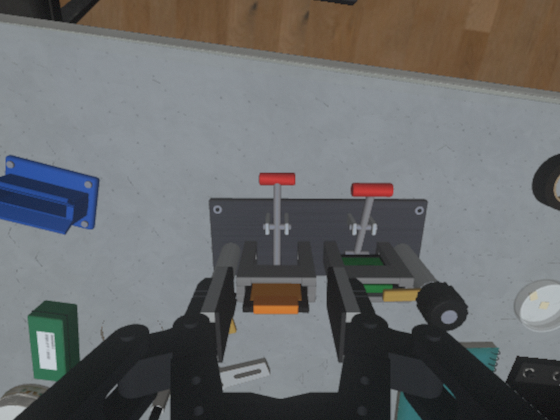

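Filter is up by ~31 mm (scene (315,130)), lever stays down. Turning and moving above it.

play_rows:
  steps:
    - {"dp":[0,0,0.015],"turn":[10,0,0],"hand":0.4}
    - {"dp":[0,-0.001,0.03],"turn":[20,0,0],"hand":0.4}
    - {"dp":[0,-0.002,0.045],"turn":[30,0,0],"hand":0.4}
    - {"dp":[0,-0.003,0.06],"turn":[40,0,0],"hand":0.4}
    - {"dp":[0,-0.004,0.074],"turn":[50,0,0],"hand":0.4}

```text
time_s: 12.5
ee_pos: [577.9, 11.9, 194.3]
tcp_rot: [0.26, 0.658, -0.26, 0.657]
wrist_force: [-0.4, 0.5, 0.5]
opening: 0.597
```

play_rows:
  steps:
    - {"dp":[0,0,0],"turn":[10,0,0],"hand":0.4}
    - {"dp":[0,0,0],"turn":[20,0,0],"hand":0.4}
    - {"dp":[0,0,0],"turn":[30,0,0],"hand":0.4}
    - {"dp":[0.02,0,0],"turn":[40,0,0],"hand":0.4}
    - {"dp":[0.03,0,0],"turn":[40.5,0,0],"hand":0.4}

```text
time_s: 13.12
ee_pos: [576.6, 11.9, 163.6]
tcp_rot: [0.469, 0.53, -0.47, 0.528]
wrist_force: [0.0, 0.5, -0.6]
opening: 0.604
```

```bash
python3 - <<'E'
from h import *
go([578.9,11.7,107],.1195)
save("wrist","w10")
c,s=np.cos(.1195),np.sin(.1195)
f=lambda x,y,z:[574.1+c*x-s*y,51.4+s*x+c*y,z]
print(proj("wrist",[f(-4,-23,109),f(4,-23,109),f(4,-57,109),f(-4,-57,109),f(0,-40,109)]).round(1))
E
```

```text
t 13.12 ee [576.6  11.9 163.6] yaw 6.84 toolx [-0.004  0.001 -1.   ] open 0.604 F [ 0.   0.5 -0.6] M [-0.03  0.03 -0.01]
 dp mm [56.6  2.4  0.6]
 turn [-0.   -0.06  0.2 ]
[[279.6 222.3]
 [294.1 222.3]
 [293.3 276.7]
 [279.6 276.7]
 [286.6 250.3]]
```

View pics/w10.png

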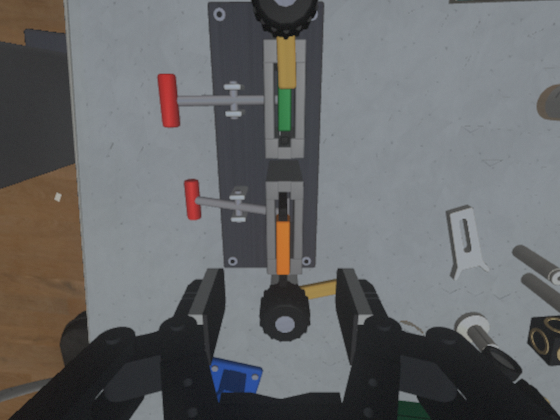

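```bash
python3 - <<'E'
from h import *
go([578.9,11.7,107],.1195)
save("wrist","w11")
im=cv2.imread("pics/w11.png");hsv=cv2.cvtColor(im,cv2.COLOR_BGR2HSV)
m=(hsv[...,0]>8)&(hsv[...,0]<16)&(hsv[...,1]>150)&(hsv[...,2]>150)
m[:, :250]=0;m[:,310:]=0
ys,xs=np.nonzero(m);print(xs.min(),xs.max(),ys.min(),ys.max(),xs.mean(),ys.mean(),len(xs))
c,s=np.cos(.1195),np.sin(.1195)
f=lambda x,y,z:[574.1+c*x-s*y,51.4+s*x+c*y,z]
print(proj("wrist",[f(-4,-23,109),f(4,-23,109),f(4,-57,109),f(-4,-57,109),f(0,-40,109),f(0,-87,114),f(0,87,114)]).round(1))
cv2.imwrite("pics/w11z.png",cv2.resize(im[170:350,230:340],None,fx=3.3,fy=3.3,interpolation=cv2.INTER_CUBIC))
print(atz("wrist",((xs.min()+xs.max()+1)/2,(ys.min()+ys.max()+1)/2),109))
E
```

```text
t 13.18 ee [575.9  12.  162.5] yaw 6.88 toolx [-0.006  0.001 -1.   ] open 0.599 F [-0.3 -0.5 -1.6] M [ 0.03 -0.    0.02]
 dp mm [55.5  3.3  0.7]
 turn [ 0.03 -0.08  0.31]
278 290 223 275 284.14328808446453 248.36802413273003 663
[[279.  221.5]
 [293.3 221.5]
 [292.6 275.7]
 [279.  275.6]
 [286.  249.3]
 [285.6 323.9]
 [287.8  -9.2]]
[578.04972798  11.48763332 109.        ]
```

View pics/w11z.png

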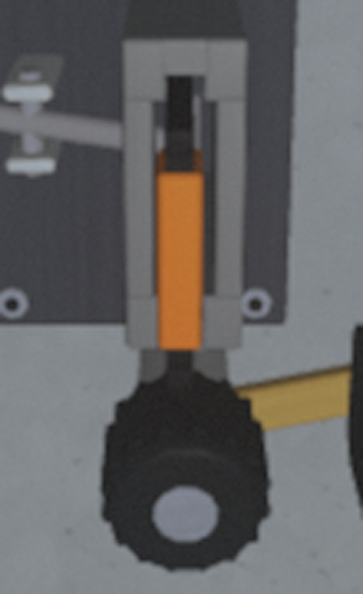

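play_rows:
  steps:
    - {"dp":[0.015,0.002,0.0005],"turn":[0,0,0],"hand":0.4}
    - {"dp":[0.035,0.002,0.0005],"turn":[0,0,0],"hand":0.4}
    - {"dp":[0.047,0.002,0.0005],"turn":[0,0,0],"hand":0.4}
    - {"dp":[0.047,0.002,0.0005],"turn":[0,0,0],"hand":0.4}

```text
time_s: 13.72
ee_pos: [579.0, 11.6, 117.9]
tcp_rot: [0.469, 0.529, -0.47, 0.528]
wrist_force: [-0.7, -0.1, 0.1]
opening: 0.597
```

```bash
python3 - <<'E'
from h import *
go([578.2,11.7,106.5],.1195)
save("wrist","w12")
E
```

```text
t 13.72 ee [579.   11.6 117.9] yaw 6.78 toolx [-0.003  0.    -1.   ] open 0.597 F [-0.7 -0.1  0.1] M [-0.02  0.01  0.01]
 dp mm [11.4 -0.8 -0.2]
 turn [-0.07 -0.04  0.14]
```

View pics/w12.png

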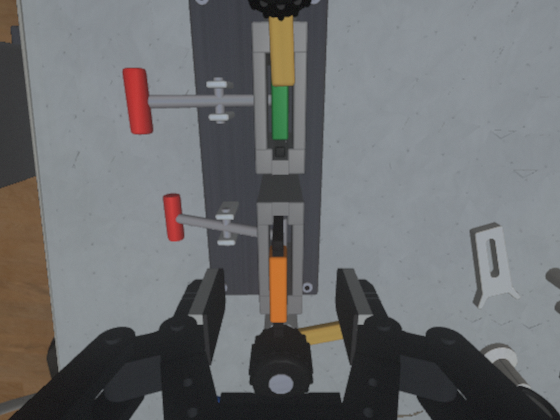

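Rim centred at (279,285) between the pads (mid 280); descend and grip.

play_rows:
  steps:
    - {"dp":[0.006,-0.0008,0],"turn":[0,0,0],"hand":0.4}
    - {"dp":[0.011,-0.0008,0],"turn":[0,0,0],"hand":0.6}
    - {"dp":[0.011,-0.0008,0],"turn":[0,0,0],"hand":1}
    - {"dp":[0.011,-0.0008,0],"turn":[0,0,0],"hand":1}
    - {"dp":[0.011,-0.0008,0],"turn":[0,0,0],"hand":1}
  grip_force: 40

```text
time_s: 14.4
ee_pos: [579.2, 11.4, 108.4]
tcp_rot: [0.47, 0.529, -0.47, 0.529]
wrist_force: [0.4, -0.2, -1.2]
opening: 0.083
```

```bash
python3 - <<'E'
from h import *
go([578.2,11.7,106.5],.1195)
save("wrist","w13")
E
```

```text
t 14.4 ee [579.2  11.4 108.4] yaw 6.76 toolx [ 0. -0. -1.] open 0.083 F [ 0.4 -0.2 -1.2] M [ 0.01 -0.06 -0.04]
 dp mm [ 1.9 -1.  -0.4]
 turn [-0.09  0.   -0.01]
```

View pics/w13.png

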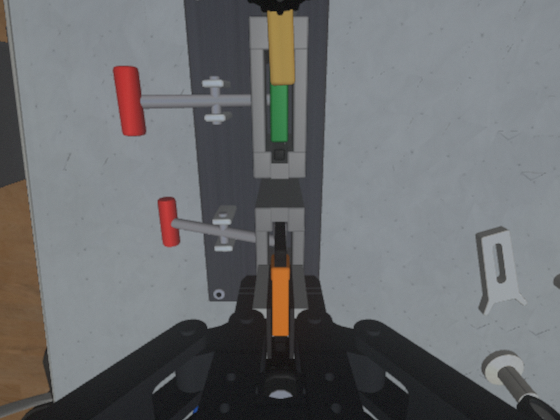

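play_rows:
  steps:
    - {"dp":[-0.008,0,0],"turn":[0,0,0],"hand":1}
    - {"dp":[-0.02,0,0],"turn":[0,0,0],"hand":1}
    - {"dp":[-0.04,0,0],"turn":[0,0,0],"hand":1}
    - {"dp":[-0.065,0,0],"turn":[0,0,0],"hand":1}
    - {"dp":[-0.09,0,0],"turn":[0,0,0],"hand":1}

```text
time_s: 15.08
ee_pos: [579.3, 11.4, 200.2]
tcp_rot: [0.47, 0.528, -0.469, 0.529]
wrist_force: [0.3, 0.2, -0.8]
opening: 0.081
```

```bash
python3 - <<'E'
from h import *
go([578.2,11.7,200],.1195)
save("wrist","w14")
save("scene","s14",2,(160,100,440,400))
E
```

```text
t 15.07 ee [579.3  11.4 200.2] yaw 6.75 toolx [ 0.001 -0.    -1.   ] open 0.081 F [ 0.3  0.2 -0.8] M [-0.01 -0.02 -0.03]
 dp mm [ 0.2 -1.1 -0.5]
 turn [-0.09  0.01 -0.06]
```

View pics/w14.png

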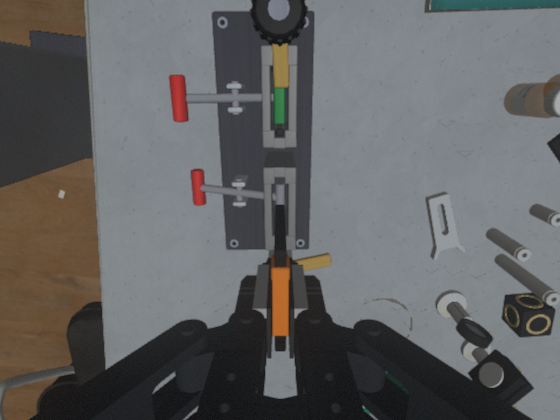

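View pics/s14.png

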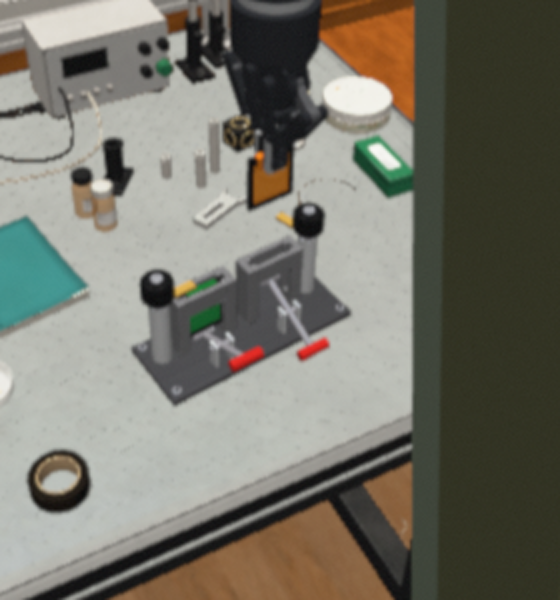

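Filter (280,300) is held by the rim, slot empty, green still clamped. Moving towards the stand for a measuring look.

play_rows:
  steps:
    - {"dp":[0,-0.008,0.02],"turn":[2,0,0],"hand":1}
    - {"dp":[0,-0.016,0.045],"turn":[5,0,0],"hand":1}
    - {"dp":[0,-0.024,0.07],"turn":[8,0,0],"hand":1}
    - {"dp":[0,-0.032,0.095],"turn":[11,0,0],"hand":1}
    - {"dp":[0,-0.038,0.115],"turn":[13.5,0,0],"hand":1}

```text
time_s: 15.8
ee_pos: [554.3, -108.2, 197.7]
tcp_rot: [-0.529, -0.469, 0.529, -0.469]
wrist_force: [1.0, -0.6, -0.7]
opening: 0.083
```

play_rows:
  steps:
    - {"dp":[0,0,0],"turn":[0,0,0],"hand":1}
    - {"dp":[0,0,0],"turn":[0,0,0],"hand":1}
    - {"dp":[0,0,0],"turn":[0,0,0],"hand":1}

```text
time_s: 16.18
ee_pos: [555.0, -106.4, 198.2]
tcp_rot: [0.528, 0.47, -0.528, 0.47]
wrist_force: [0.6, 0.6, -0.1]
opening: 0.079
```

```bash
python3 - <<'E'
from h import *
import pickle
go([546,-207,150],-.12)
pickle.dump(camera_params("wrist"),open("w15.pkl","wb"))
save("wrist","w15")
go([546,-207,150],-.12)
im=cv2.imread("pics/w15.png")
hsv=cv2.cvtColor(im,cv2.COLOR_BGR2HSV)
m=(hsv[...,0]>100)&(hsv[...,0]<125)&(hsv[...,1]>120)
ys,xs=np.nonzero(m);print(xs.min(),xs.max(),ys.min(),ys.max())
E
```

```text
t 16.18 ee [ 555.  -106.4  198.2] yaw -6.67 toolx [-0.  0. -1.] open 0.079 F [ 0.6  0.6 -0.1] M [ 0.04 -0.05 -0.06]
 dp mm [ 48.2   2.7 101. ]
 turn [ 0.21 -0.02  0.  ]
t 16.23 ee [ 555.  -106.4  198.2] yaw -6.67 toolx [ 0.  0. -1.] open 0.08 F [-0.4  0.  -0.7] M [0.01 0.05 0.04]
 dp mm [ 48.2   2.7 101. ]
 turn [ 0.21 -0.02  0.  ]
259 312 248 275
```

View pics/w15.png

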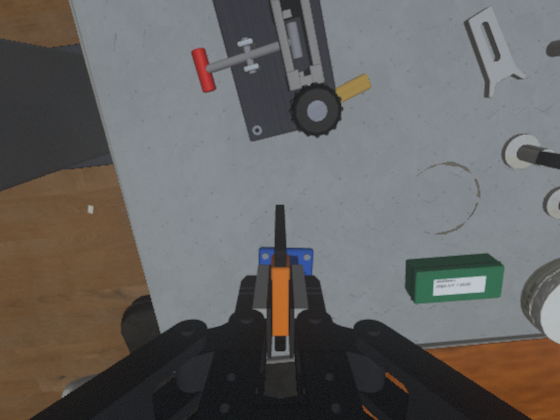

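The stand is mostly hidden behind the filter (only its end edge at (286,250) shows). I'll go beyond it to see it uncovered.

play_rows:
  steps:
    - {"dp":[0,0.002,0.025],"turn":[0,0,0],"hand":1}
    - {"dp":[0,0.004,0.06],"turn":[0,0,0],"hand":1}
    - {"dp":[0,0.007,0.1],"turn":[0,0,0],"hand":1}
    - {"dp":[0,0.01,0.135],"turn":[0,0,0],"hand":1}
    - {"dp":[0,0.013,0.155],"turn":[0,0,0],"hand":1}

```text
time_s: 16.85
ee_pos: [549.7, -263.8, 198.3]
tcp_rot: [0.529, 0.47, -0.529, 0.47]
wrist_force: [-0.0, -0.3, 0.1]
opening: 0.082
```

play_rows:
  steps:
    - {"dp":[0,0,0],"turn":[0,0,0],"hand":1}
    - {"dp":[0,0,0],"turn":[0,0,0],"hand":1}
    - {"dp":[0,0,0],"turn":[0,0,0],"hand":1}

```text
time_s: 17.23
ee_pos: [549.8, -261.3, 198.2]
tcp_rot: [0.528, 0.47, -0.528, 0.47]
wrist_force: [-0.4, -0.9, -0.8]
opening: 0.077
```

```bash
python3 - <<'E'
from h import *
import pickle
pickle.dump(camera_params("wrist"),open("w16.pkl","wb"))
save("wrist","w16")
go([546,-207,150],-.12)
im=cv2.imread("pics/w16.png")
cv2.imwrite("pics/w16z.png",cv2.resize(im[80:220,200:340],None,fx=4.2,fy=4.2,interpolation=cv2.INTER_CUBIC))
E
```

```text
t 17.27 ee [ 549.8 -261.4  198.3] yaw -6.65 toolx [-0.  0. -1.] open 0.082 F [0.9 0.9 0.2] M [ 0.   -0.02 -0.06]
 dp mm [ 48.3 -10.1 -53.6]
 turn [ 0.22 -0.02  0.01]
```

View pics/w16.png

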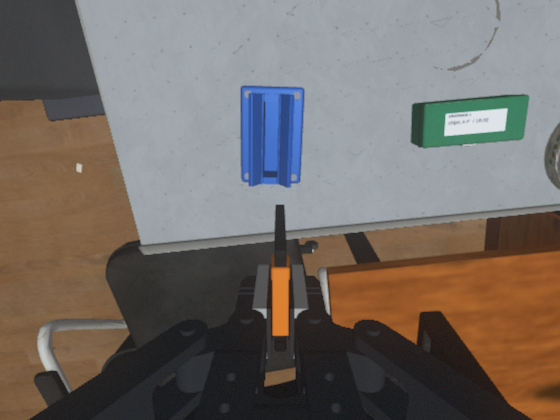

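View pics/w16z.png

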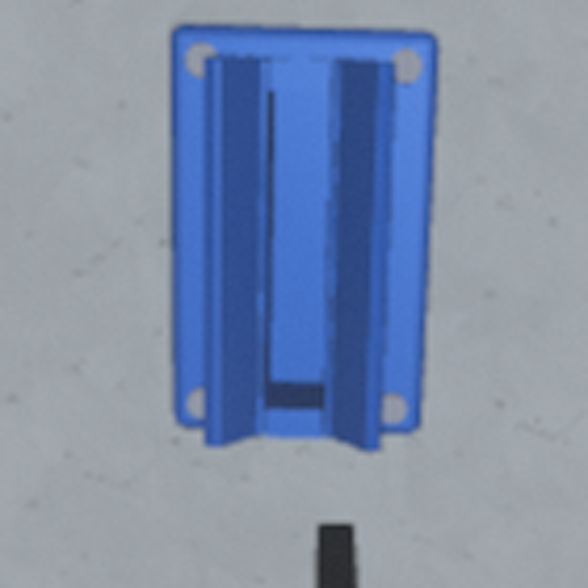

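```bash
python3 - <<'E'
from h import *
import pickle
from scipy.optimize import least_squares
p=pickle.load(open("w16.pkl","rb"))
z=np.array([[174,28],[437,35],[418,430],[178,425],[207,58],[393,62],[380,447],[207,443]],float)
uv=np.c_[200+z[:,0]/4.2,80+z[:,1]/4.2]-0.3
# image up = +y stand ; right=+x
def W(q):
    x,y,a,b,L,w=q
    P=np.array([[-28,43,b],[28,43,b],[28,-43,b],[-28,-43,b],[-w,L,44],[w,L,44],[w,-L,44],[-w,-L,44]],float)
    c,s=np.cos(a),np.sin(a);return np.c_[x+c*P[:,0]-s*P[:,1],y+s*P[:,0]+c*P[:,1],P[:,2]]
f=lambda q:(proj("wrist",W(q),p)-uv).ravel()
r=least_squares(f,[545,-208,-.12,6,35,18]);print(r.x.round(3),r.fun.reshape(-1,2).round(2).tolist())
q=r.x;c,s=np.cos(q[2]),np.sin(q[2])
g=lambda P:[q[0]+c*P[0]-s*P[1],q[1]+s*P[0]+c*P[1],P[2]]
fl=proj("wrist",[g((-6,31,8)),g((6,31,8)),g((6,-31,8)),g((-6,-31,8)),g((-6,31,34)),g((6,31,34)),g((6,-31,34)),g((-6,-31,34))],p)
print(((fl-[200,80])*4.2).round(0).tolist())
# filter rim in current view
im=cv2.imread("pics/w16.png");hsv=cv2.cvtColor(im,cv2.COLOR_BGR2HSV)
m=(hsv[...,0]>8)&(hsv[...,0]<16)&(hsv[...,1]>150)&(hsv[...,2]>150);m[:, :265]=0;m[:,300:]=0;m[:255]=0;m[345:]=0
ys,xs=np.nonzero(m);print(xs.min(),xs.max(),ys.min(),ys.max())
s_=get_state();T=s_["ee_pos"];R=Rot.from_quat(s_["tcp_rot"]).as_matrix()
for zz in (0.6,):
  for v in (ys.min(),ys.max()+1): print(R.T@(atz("wrist",((xs.min()+xs.max()+1)/2,v),T[2]+zz)-T))
cv2.imwrite("pics/w16r.png",cv2.resize(im[190:360,220:340],None,fx=3.5,fy=3.5,interpolation=cv2.INTER_CUBIC))
print("filter plate bottom?")
go([q[0],q[1],150],q[2])
E
```

```text
[ 5.46737e+02 -2.14367e+02 -1.42000e-01 -7.30000e-01  3.63040e+01
  1.70720e+01] [[-0.41, -0.99], [0.41, -0.92], [0.6, -0.24], [-0.36, -0.51], [-0.2, 0.44], [0.06, 0.7], [-0.17, 0.7], [0.12, 0.63]]
[[273.0, 86.0], [331.0, 88.0], [324.0, 382.0], [270.0, 381.0], [268.0, 89.0], [331.0, 91.0], [323.0, 410.0], [265.0, 408.0]]
271 289 268 335
[ -0.59356263  -0.43540331 -17.01367649]
[-0.60598423 -0.43419782 16.16520843]
filter plate bottom?
t 17.27 ee [ 549.8 -261.4  198.3] yaw -6.65 toolx [-0.  0. -1.] open 0.082 F [0.9 0.9 0.2] M [ 0.   -0.02 -0.06]
 dp mm [ 48.3  -8.5 -46.4]
 turn [ 1.5  -0.02  0.01]
```

View pics/w16r.png

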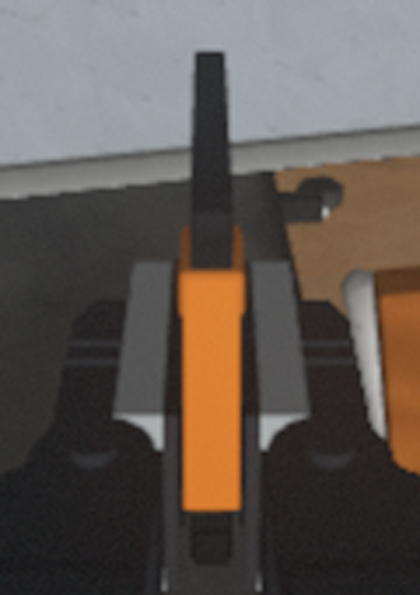

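Stand fit: centre (546.7,−214.4), yaw −8.1°; reprojected trough floor end/edges agree with the picture (zoom rows 381/408). Moving above.

play_rows:
  steps:
    - {"dp":[0,-0.002,-0.012],"turn":[0.5,0,0],"hand":1}
    - {"dp":[0,-0.004,-0.027],"turn":[1,0,0],"hand":1}
    - {"dp":[0.02,-0.006,-0.04],"turn":[1.5,0,0],"hand":1}
    - {"dp":[0.045,-0.008,-0.046],"turn":[1.5,0,0],"hand":1}
    - {"dp":[0.065,-0.008,-0.046],"turn":[1.5,0,0],"hand":1}

```text
time_s: 17.9
ee_pos: [546.7, -213.9, 132.4]
tcp_rot: [-0.534, -0.464, 0.534, -0.463]
wrist_force: [-0.2, -0.0, 0.5]
opening: 0.077
```

play_rows:
  steps:
    - {"dp":[0.01,0,0],"turn":[0,0,0],"hand":1}
    - {"dp":[0.015,0,0],"turn":[0,0,0],"hand":1}
    - {"dp":[0.015,0,0],"turn":[0,0,0],"hand":1}

```text
time_s: 18.27
ee_pos: [547.3, -216.1, 118.6]
tcp_rot: [0.535, 0.463, -0.535, 0.463]
wrist_force: [-0.1, -0.8, -0.2]
opening: 0.078
```

```bash
python3 - <<'E'
from h import *
go([547.1,-214.4,67.4],-.142)
save("wrist","w17")
save("scene","s17",5,(340,170,450,270))
im=cv2.imread("pics/w17.png")
cv2.imwrite("pics/w17z.png",cv2.resize(im[190:360,200:360],None,fx=3.5,fy=3.5,interpolation=cv2.INTER_CUBIC))
E
```

```text
t 18.27 ee [ 547.3 -216.1  118.6] yaw -8.24 toolx [ 0. -0. -1.] open 0.078 F [-0.1 -0.8 -0.2] M [ 0.01  0.04 -0.07]
 dp mm [51.2 -0.5 -1.7]
 turn [-0.11  0.01 -0.03]
```

View pics/w17z.png

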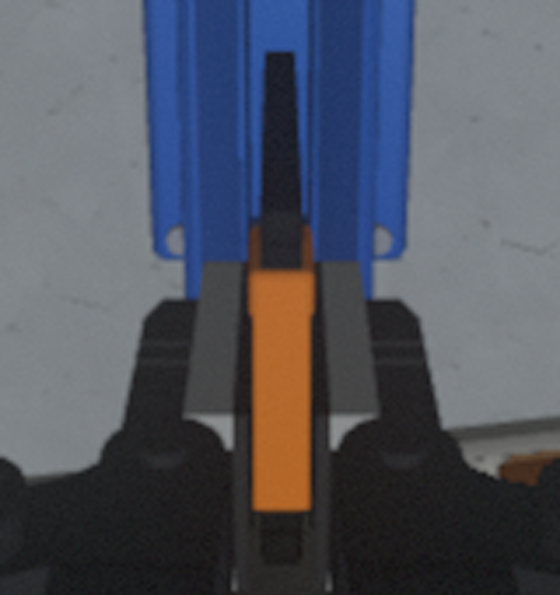

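View pics/s17.png

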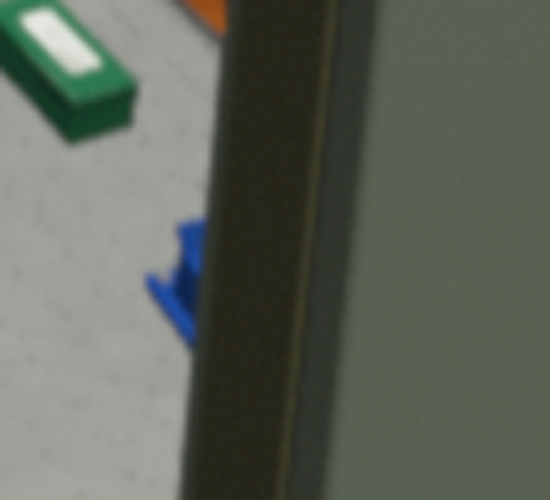

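Filter edge (280) sits on the stand's midline (~279 in zoom). Lowering.

play_rows:
  steps:
    - {"dp":[0.01,0,-0.0015],"turn":[0,0,0],"hand":1}
    - {"dp":[0.022,0,-0.0015],"turn":[0,0,0],"hand":1}
    - {"dp":[0.033,0,-0.0015],"turn":[0,0,0],"hand":1}
    - {"dp":[0.042,0,-0.0015],"turn":[0,0,0],"hand":1}
    - {"dp":[0.046,0,-0.0015],"turn":[0,0,0],"hand":1}

```text
time_s: 19.0
ee_pos: [546.7, -214.3, 71.1]
tcp_rot: [-0.534, -0.463, 0.535, -0.462]
wrist_force: [-0.8, -0.6, -1.3]
opening: 0.082
```

```bash
python3 - <<'E'
from h import *
go([547.1,-214.4,67.4],-.142)
save("wrist","w18")
im=cv2.imread("pics/w18.png")
cv2.imwrite("pics/w18z.png",cv2.resize(im[190:360,200:360],None,fx=3.5,fy=3.5,interpolation=cv2.INTER_CUBIC))
E
```

```text
t 19.0 ee [ 546.7 -214.3   71.1] yaw -8.25 toolx [-0.001  0.001 -1.   ] open 0.082 F [-0.8 -0.6 -1.3] M [-0.04 -0.02  0.04]
 dp mm [3.7 0.4 0. ]
 turn [-0.11 -0.04  0.09]
```

View pics/w18z.png

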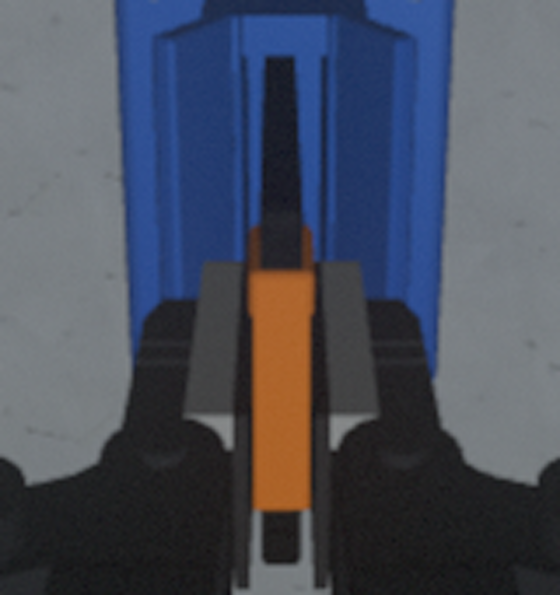

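Filter (280) is inside the trough (walls 242–325), no contact force. Lowering to the floor.

play_rows:
  steps:
    - {"dp":[0.001,0,0],"turn":[0,0,0],"hand":1}
    - {"dp":[0.002,0,0],"turn":[0,0,0],"hand":1}
    - {"dp":[0.003,0,0],"turn":[0,0,0],"hand":1}
    - {"dp":[0.003,0,0],"turn":[0,0,0],"hand":1}

```text
time_s: 19.55
ee_pos: [547.4, -214.6, 69.4]
tcp_rot: [0.535, 0.463, -0.535, 0.463]
wrist_force: [0.3, 0.4, -0.6]
opening: 0.079
```

```bash
python3 - <<'E'
from h import *
go([547.1,-214.4,67.4],-.142)
E
```

```text
t 19.55 ee [ 547.4 -214.6   69.4] yaw -8.24 toolx [ 0. -0. -1.] open 0.079 F [ 0.3  0.4 -0.6] M [0.05 0.01 0.01]
 dp mm [ 2.  -0.3 -0.2]
 turn [-0.11  0.   -0.01]
```

play_rows:
  steps:
    - {"dp":[0.0007,0,0],"turn":[0,0,0],"hand":1}
    - {"dp":[0.0014,0,0],"turn":[0,0,0],"hand":1}
    - {"dp":[0.002,0,0],"turn":[0,0,0],"hand":1}
    - {"dp":[0.002,0,0],"turn":[0,0,0],"hand":1}

```text
time_s: 20.05
ee_pos: [547.3, -214.6, 67.3]
tcp_rot: [0.535, 0.463, -0.535, 0.463]
wrist_force: [-0.5, 0.4, 1.0]
opening: 0.08
```

```bash
python3 - <<'E'
from h import *
go([547.1,-214.4,67.4],-.142)
E
```

```text
t 20.05 ee [ 547.3 -214.6   67.3] yaw -8.24 toolx [ 0.  0. -1.] open 0.08 F [-0.5  0.4  1. ] M [ 0.05  0.01 -0.01]
 dp mm [-0.1 -0.3 -0.2]
 turn [-0.11 -0.   -0.  ]
```

play_rows:
  steps:
    - {"dp":[0.0005,0,0],"turn":[0,0,0],"hand":1}
    - {"dp":[0.001,0,0],"turn":[0,0,0],"hand":1}
    - {"dp":[0.001,0,0],"turn":[0,0,0],"hand":1}

```text
time_s: 20.42
ee_pos: [547.6, -214.7, 67.3]
tcp_rot: [0.535, 0.463, -0.535, 0.463]
wrist_force: [-1.6, 1.7, 6.5]
opening: 0.08
```

```bash
python3 - <<'E'
from h import *
go([547.1,-214.4,67.4],-.142)
E
```

```text
t 20.43 ee [ 547.6 -214.7   67.3] yaw -8.24 toolx [ 0. -0. -1.] open 0.08 F [-1.6  1.7  6.5] M [ 0.21  0.37 -0.03]
 dp mm [-0.1 -0.5 -0.2]
 turn [-0.11  0.01 -0.03]
```

Floor contact (6.5 N) at the expected height of 67.3. Releasing.

play_rows:
  steps:
    - {"dp":[0,0,0],"turn":[0,0,0],"hand":0.88}
    - {"dp":[0,0,0],"turn":[0,0,0],"hand":0.8}
    - {"dp":[0,0,0],"turn":[0,0,0],"hand":0.65}
    - {"dp":[0,0,0],"turn":[0,0,0],"hand":0.5}
    - {"dp":[0,0,0],"turn":[0,0,0],"hand":0.5}

```text
time_s: 21.05
ee_pos: [547.3, -214.6, 66.2]
tcp_rot: [-0.535, -0.463, 0.535, -0.463]
wrist_force: [0.4, -0.3, 0.3]
opening: 0.497
```

```bash
python3 - <<'E'
from h import *
go([547.1,-214.4,67.4],-.142)
save("wrist","w19")
E
```

```text
t 21.05 ee [ 547.3 -214.6   66.2] yaw -8.24 toolx [-0.  0. -1.] open 0.497 F [ 0.4 -0.3  0.3] M [0.06 0.05 0.05]
 dp mm [-1.2 -0.2 -0.2]
 turn [-0.11 -0.    0.01]
```

View pics/w19.png

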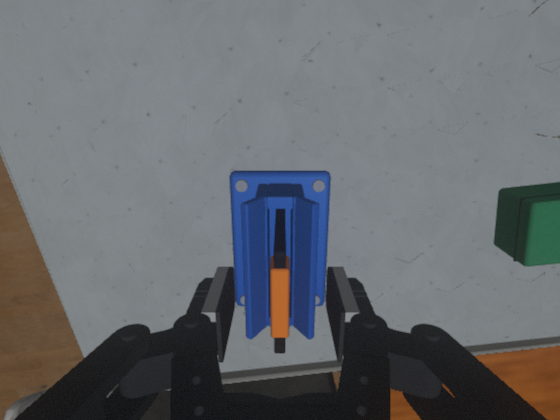

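Filter stands free at (280,298) between the trough walls. Rising straight up, then checking.

play_rows:
  steps:
    - {"dp":[-0.01,0,0],"turn":[0,0,0],"hand":0.5}
    - {"dp":[-0.03,0,0],"turn":[0,0,0],"hand":0.5}
    - {"dp":[-0.06,0,0],"turn":[0,0,0],"hand":0.4}
    - {"dp":[-0.1,0,0],"turn":[0,0,0],"hand":0.3}
    - {"dp":[-0.13,0,0],"turn":[0,0,0],"hand":0.2}

```text
time_s: 21.72
ee_pos: [548.3, -215.1, 200.3]
tcp_rot: [0.535, 0.461, -0.534, 0.464]
wrist_force: [-0.3, 0.2, -0.2]
opening: 0.803
```

play_rows:
  steps:
    - {"dp":[-0.01,0,0.02],"turn":[0,0,0],"hand":0.2}
    - {"dp":[-0.02,0,0.04],"turn":[0,0,0],"hand":0.2}
    - {"dp":[-0.02,0,0.05],"turn":[0,0,0],"hand":0.2}
    - {"dp":[-0.02,0,0.05],"turn":[0,0,0],"hand":0.2}
    - {"dp":[-0.02,0,0.05],"turn":[0,0,0],"hand":0.2}

```text
time_s: 22.35
ee_pos: [539.5, -263.7, 214.8]
tcp_rot: [-0.535, -0.464, 0.535, -0.462]
wrist_force: [-0.3, 0.1, 0.4]
opening: 0.799
```

```bash
python3 - <<'E'
from h import *
go([547.1,-214.4,67.4],-.142)
save("wrist","w20")
q=(547.1,-214.4,-.142);c,s=np.cos(q[2]),np.sin(q[2])
g=lambda P:[q[0]+c*P[0]-s*P[1],q[1]+s*P[0]+c*P[1],P[2]]
print(proj("wrist",[g((-4,17,68)),g((4,17,68)),g((4,-17,68)),g((-4,-17,68)),g((0,0,68))]).round(1).tolist())
im=cv2.imread("pics/w20.png")
cv2.imwrite("pics/w20z.png",cv2.resize(im[80:230,200:350],None,fx=3.9,fy=3.9,interpolation=cv2.INTER_CUBIC))
save("top","t20",4,(205,200,405,300))
save("scene","s20",2,(160,100,440,400))
E
```

```text
t 22.35 ee [ 539.5 -263.7  214.8] yaw -8.26 toolx [-0.002  0.002 -1.   ] open 0.799 F [-0.3  0.1  0.4] M [0.   0.   0.04]
 dp mm [147.5   0.8 -49.6]
 turn [-0.13 -0.09  0.14]
[[276.4, 116.8], [286.9, 116.7], [286.7, 161.1], [276.6, 161.1], [281.6, 139.4]]
```

View pics/w20.png

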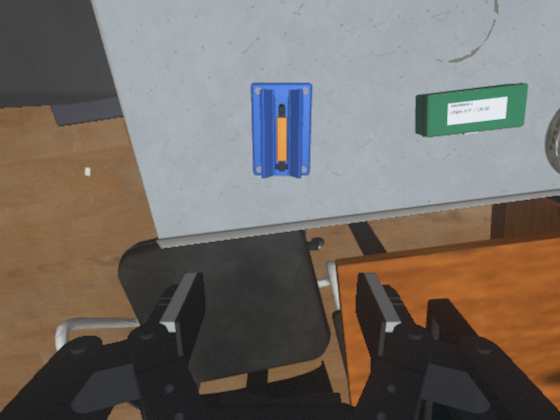

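View pics/w20z.png

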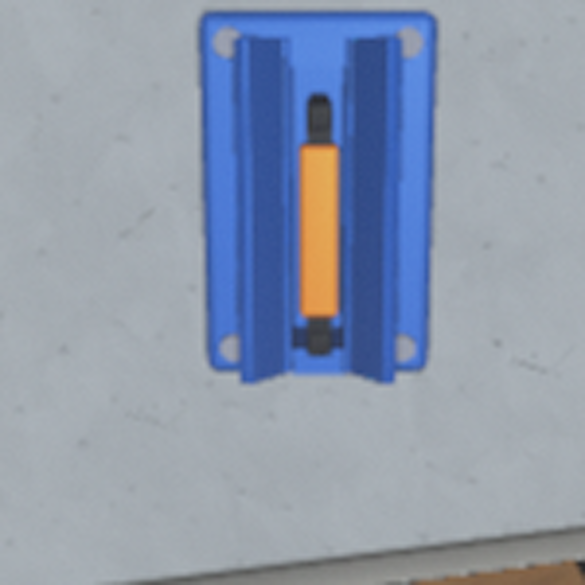

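View pics/t20.png

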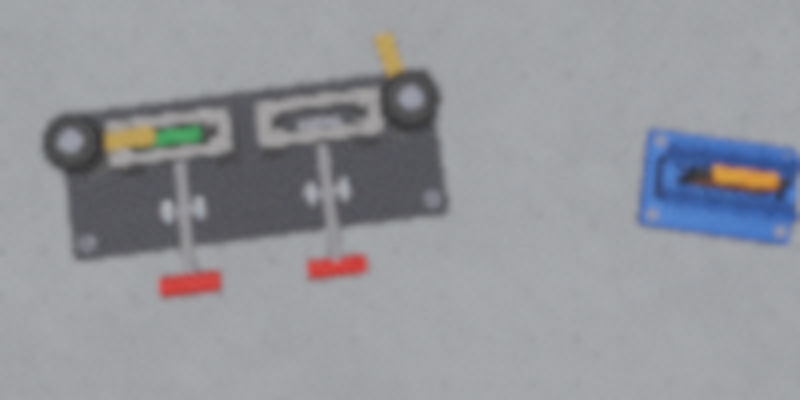

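View pics/s20.png

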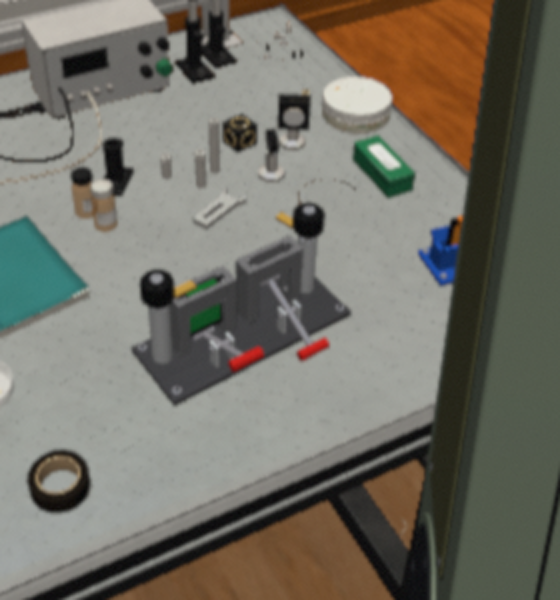

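```bash
python3 - <<'E'
from h import *
q=(547.1,-214.4,-.142);c,s=np.cos(q[2]),np.sin(q[2])
g=lambda P:[q[0]+c*P[0]-s*P[1],q[1]+s*P[0]+c*P[1],P[2]]
u=proj("wrist",[g((-28,43,0)),g((28,43,0)),g((28,-43,0)),g((-28,-43,0)),g((-17,36.3,44)),g((17,36.3,44)),g((17,-36.3,44)),g((-17,-36.3,44)),g((0,-17,68))])
print(((u-[200,80])*3.9).round(0).tolist())
go([0,0,0])
r=silhouettes("wrist","amber_center");print([(round(d["confidence"],2),d["bbox"]) for d in r[:2]])
print(sign_off())
E
```

```text
[[198.0, 11.0], [434.0, 11.0], [424.0, 366.0], [207.0, 367.0], [234.0, 40.0], [398.0, 39.0], [392.0, 381.0], [241.0, 381.0], [316.0, 316.0]]
t 22.5 ee [ 540.  -263.4  215.6] yaw -8.21 toolx [-0.001  0.001 -1.   ] open 0.803 F [ 0.4 -0.5 -0.1] M [-0.   -0.04  0.03]
 dp mm [ 216.4 -571.8 -183.5]
[(0.64, [275.8, 104.9, 288.2, 172.6])]
the job is handed in; nothing more can be done
None
```

The amber filter is standing in the middle of the blue stand's trough, and I handed the job in at 22.5 s of the 61 s allowed.

- **Loosening:** The amber filter was in the right slot. I turned the right knob clockwise, which proved to be its loosening direction, by about 77° (1.34 rad). That left the tongue well clear of the slot.
- **Ejecting:** I pressed the right thumb bar down to its stop, with about 24 N at the end. The filter rose and the lever stayed down.
- **Moving:** I gripped the filter by its rim, drew it straight up and lowered it into the trough. It touched the floor at the expected height with about 6.5 N, and I released it there.

**Last checks:**
- The wrist picture shows the rim within about 1 mm of where an upright, centred filter resting on the trough floor should appear. The stand's outline also matched to about 1 mm.
- The green filter is still clamped in its slot.
- I saw no change to the tape roll or slide case, and the arm never went near them.
- The gripper is well clear of everything.

No check failed. The scene camera's view of the stand is partly hidden by the arm, so the placement rests on the wrist and top pictures and the contact force.

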